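Slide the coaster between the jars to the hob

TASK

The moka pot is nearly ready: push the bamboo coaster along the counter with the fingers, through the narrow gap between the black canister and the marble salt cellar, and on until one side of it lies flat against the steel rim of the gas hob. Only push it; do not pick it up or let it leave the counter, and leave the other things where they stand.

Things in the scene. Friction and masses are not known exactly. Their poses are not given: they have to be found in the camera images.
- coaster: Loose square pale bamboo coaster with dark grooves, 90 x 90 mm and 12 mm thick, about 0.1 kg. Origin at the centre of its underside, x and y axes parallel to its sides, z up. It starts flat on the counter on the left (+y) side of the gap, turned up to 0.4 rad from the world axes.
- canister: Squat black ceramic canister with a steel band, upright cylinder 90 mm in diameter and 45 mm high, fixed to the counter. Origin at the centre of its underside. It stands at one side of the gap (which of the two sides varies).
- cellar: Squat white marble salt cellar with a wooden lid, upright cylinder 90 mm in diameter and 45 mm high, fixed to the counter. Origin at the centre of its underside. It stands on the other side of the gap; canister and cellar stand roughly in a line along world x (up to 0.15 rad off), 98 to 101 mm apart at the narrowest, so the gap is crossed roughly towards -y.
- hob_rim (a point): Middle of the left (+y) side face of the gas hob, a fixed steel slab 18 mm high standing on the counter, 500 mm long and 420 mm wide, to the right (-y) of the gap. The point is on the face, 9 mm up; its x axis runs along this straight rim (250 mm each way) and its y axis points straight out of the face over the counter, towards the jars. Pan supports 45 mm high stand on the slab, nowhere nearer than 55 mm to this rim.
- moka: Loose aluminium moka pot, 164 mm high, 94 mm across the foot, standing on one ring of the hob. Origin at the centre of its underside. Leave alone.
- timer: Loose round orange kitchen timer, 66 mm in diameter, 29 mm high, lying on the counter beyond the coaster. Origin at the centre of its underside. Leave alone.
- cup: Loose white cup, 64 mm across the rim, 58 mm high, on the counter. Origin at the centre of its underside. Leave alone.
- jar: Loose amber jar, 52 mm in diameter, 95 mm high, on the counter. Origin at the centre of its underside. Leave alone.
- spoon: Loose spoon, 150 mm long, lying along y on the far side of the counter. Origin under its middle. Leave alone.
Not all that is in view belongs to the job. Of the things shaped like the canister, the black one is meant.

How it is judged:
By the outcome, as a careful person would: the job done as asked, in the order asked, and still so for the second after the job is handed in, with the robot touching nothing.
It also fails if it takes over 72 s, if anything falls off the work surface, if the arm or the gripper's body presses on something with over 40 N, if the wrist force passes 120 N, or if a joint passes its speed limit or range.

ROBOT

A 6-joint arm with a two-finger parallel gripper is mounted at the origin on the work surface. World frame = base frame: x ahead of the robot, y to its left, z up, the work surface at z = 0. Lengths are in mm, angles in rad, forces in N, time in s.
With the tool pointing down it reaches from about 300 to 875 mm from the base axis. Payload 6.4 kg.
Tool frame: the origin (TCP) lies between the finger pads; the fingertips stand 19 mm ahead of it and the grasp point (between the pads) is the TCP; z points along the fingers, y is the line along which they close (so a half turn about z gives the same grasp; the last joint's range is limited). The gripper opens to 88 mm and grips with 3 to 60 N. Pads are 18 mm wide; open, the fingers measure 123 mm over their backs; the gripper's body (75 mm by 187 mm) begins 45 mm behind the grasp point.
Start: joints at [-1.318, 0.181, 1.607, -0, 1.354, -0.206], TCP at [254.669, -515.543, 257.714] pointing down, gripper open.
Joint ranges: [-2.99, 2.99], [-0.89, 2.07], [0.3, 2.58], [-1.14, 4.28], [0, 2.63], [-3.12, 3.12]. Speed limits (rad/s): [2.57, 2.57, 3.01, 3.14, 3.14, 3.14].

INTERFACE

Orientations are given as a rotation vector (axis times angle).
In Python, from station import r gives the robot as it stands. The module is installed in compiled form; this text tells all that it offers.
- The arm moves only by the tool arm_command, never from a script. Its argument "commands" is text: rows parted by semicolons, each of 6 numbers parted by spaces: the shift along the tool's x, y, z in m, then the turn, a rotation vector about the tool's x, y, z in rad. A call has 1 to 8 rows; each row is the pose to reach, as a shift and turn from the pose commanded when the call began, along the tool's axes at that moment; what a row does not reach only later rows make up. A row lasts 1/8 s, in which the tool goes at most 62.5 mm and 10.7 degrees, less where a joint would pass 70% of its speed; a pose out of reach is approached as far as the arm can. A call with a gripper value outside its range is refused whole. "fingers" is the opening, from 0 (shut) to 1 (fully open), set as the call begins (left out, the last holds). The fingers move at their own pace and stop on an object; "newtons" is the grip in N (left out, the last holds). Time passes only in rows, so rows that repeat a pose let the fingers close. It gives the time, the measured TCP pose, the force, the opening and the grip force at its end, in the units of the state.
- r.observe(): the state, without advancing time (a new reading comes with each control period).
- r.grab_frame(name): name is "scene" or "side" or "wrist"; returns a dict with "pixels" (384x512x3 uint8, red, green, blue), "camera_matrix" (3x3 intrinsics, pixels), "R" (3x3) and "t" (3): a world point X has camera coordinates R X + t. Camera axes: x right, y down, z forward; pixel columns grow to the right and rows downward; lengths in mm; the calibration is good to about 2 mm. A picture is of the moment at which its call begins. There is no depth.
- r.close_job(): hands the job in; it is judged then, once.
Trained networks look in a picture, given as the dict that the camera call returned (one of the last four; its "shot" number tells which), for a name from the list of things; names that differ only in an ending like _2 or _b are one class to them, and where a whole thing is asked for, a point or a joint stands for the part that bears it (a point fixed in the world has none). Each returns a list of dicts, best first, with "score" (0 to 1); they miss things now and then, are a little off and sometimes report something else, mostly with a low value. They report only what shows in the picture. A call takes as long as a camera call. They do not tell look-alikes from the thing itself.
- r.silhouettes(picture, query): "mask" (384x512 bool, what is visible of it) and "extent" ([left, top, right, bottom] in pixels, round what is visible of it).
- r.mark_of(picture, query): "at" ([column, row] in pixels: a listed point, or the origin of a listed thing).
The state is a dict: "clock": time; "joint_pos": joint angles; "qvel": joint speeds; "tau": joint torques, N m; "tool_pos": TCP position; "tool_rot": TCP orientation; "wrist_force": force on the tool from outside, world axes, zero at the start; "torque": the same for the moment, N m; "gripper_width": finger opening in mm; "grip_force": force on a finger pad.
Only numpy, scipy, OpenCV 4.12 (cv2) and the standard library are available. Lean on these libraries where they do the work, as an engineer would, in place of code of your own. Each camera call takes 0.05 s, during which the arm holds its last target. There are 200 camera calls.

## Working session

There is one attempt and no reset: what is moved stays moved. The work goes in short steps, Python scripts to look and compute and a tool call to move; the robot and the scene stay as the last step left them, time stands still between calls to the robot, and variables do not carry over. Pictures are saved under pics/ and viewed, at most 10 in all, crops included, and the job is handed in when it is done.

Besides the shell and the picture viewer there is one more tool, called after ">>>" as name(argument=value, ...), one argument or row to a line, values as JSON. arm_command: Moves the arm, as the interface text tells. Its arguments: {"type":"object","properties":{"commands":{"type":"string"},"fingers":{"type":"number"},"newtons":{"type":"number"}},"required":["commands"]}

```bash
mkdir -p pics; cat > h.py <<'E'
import numpy as np,cv2
from station import r
def ray(f,px,z):
    K=f["camera_matrix"];R=np.array(f["R"]);t=np.array(f["t"])
    d=R.T@np.linalg.inv(K)@np.array([px[0],px[1],1.]);c=-R.T@t
    return (c+d*(z-c[2])/d[2])[:2]
def proj(f,X):
    p=f["camera_matrix"]@(np.array(f["R"])@np.array(X,float)+np.array(f["t"]));return p[:2]/p[2]
def save(f,n): cv2.imwrite("pics/"+n+".png",cv2.cvtColor(f["pixels"],cv2.COLOR_RGB2BGR))
def coaster(f,z=12):
    m=r.silhouettes(f,"coaster")
    if not m: return None
    mk=m[0]["mask"].astype(np.uint8)
    cs=max(cv2.findContours(mk,0,cv2.CHAIN_APPROX_NONE)[0],key=cv2.contourArea)
    w=np.array([ray(f,p[0],z) for p in cs],np.float32)
    q=cv2.minAreaRect(w);return m[0]["score"],q
E
python3 - <<'E'
from h import *
s=r.observe();print(s["clock"],s["tool_rot"],s["tool_pos"])
fs=[]
for n in("scene","side"):
    f=r.grab_frame(n);save(f,n+"0");print(n,-np.array(f["R"]).T@f["t"])
    for q in("coaster","canister","cellar","hob_rim","timer","cup","jar","moka","spoon"):
        for o in r.mark_of(f,q)[:2]: print(q,round(o["score"],2),np.round(o["at"]),ray(f,o["at"],9 if q=="hob_rim" else 0).round(1))
    print(coaster(f))
E
```

```text
0.0 [-3.05761824e+00 -7.14015925e-01  5.42109341e-05] [ 254.53683545 -515.03167172  256.81668845]
scene [1189.30130386 -162.09072519 1020.57165544]
coaster 0.92 [291. 172.] [475.9 198.5]
canister 0.84 [328. 158.] [457.1 327.7]
canister 0.77 [231. 176.] [430.1  18.9]
cellar 0.87 [252. 228.] [621.8  22.9]
cellar 0.68 [229. 176.] [427.8  14.5]
hob_rim 0.89 [155. 230.] [ 548.1 -234.7]
timer 0.58 [364. 229.] [724.3 317.1]
cup 0.63 [236. 282.] [762.8 -67.6]
cup 0.57 [364. 224.] [709.9 323.8]
jar 0.83 [387. 167.] [550.5 484. ]
moka 0.61 [ 94. 201.] [ 390.5 -385.5]
spoon 0.85 [312. 258.] [759.9 144.3]
(0.69, ((478.16876220703125, 196.42141723632812), (98.09656524658203, 95.08599853515625), 5.175471305847168))
side [-103.32247196 1017.13861461  772.08457272]
coaster 0.61 [235. 235.] [473.7 206.8]
canister 0.88 [306. 198.] [398.2 -89.2]
canister 0.76 [283. 215.] [411.4  39.2]
cellar 0.57 [232. 196.] [601.7  43. ]
hob_rim 0.75 [292. 166.] [ 534.4 -238.8]
timer 0.74 [145. 229.] [705.1 329.9]
cup 0.91 [216. 169.] [756.5 -72.9]
jar 0.82 [150. 279.] [544.9 471.3]
moka 0.42 [335. 152.] [ 461.5 -455.1]
spoon 0.48 [171. 198.] [755.6 165.9]
(0.94, ((467.5768737792969, 205.01968383789062), (96.28499603271484, 99.189208984375), 5.30133056640625))
```

View pics/scene0.png

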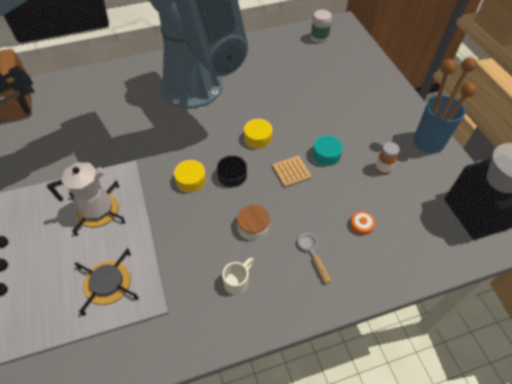

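View pics/side0.png

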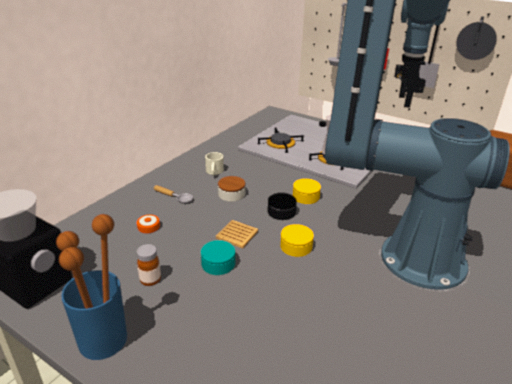

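The scene view shows the coaster at (291,172), the black canister at (232,171) and the cellar at (253,222), with the rim's left edge around (150,235). There is a yellow look-alike beyond the gap at (190,176). The side view agrees: coaster at (237,234), canister (282,206), cellar (232,188). Next I'll move the wrist camera over the gap for a closer look.

```bash
cat >> h.py <<'E'
from scipy.spatial.transform import Rotation as Ro
def down(yaw):
    c,s=np.cos(yaw),np.sin(yaw);return np.array([[c,s,0],[s,-c,0],[0,0,-1]])
def plan(x,y,z,yaw,s=None):
    s=s or r.observe();R0=Ro.from_rotvec(s["tool_rot"]).as_matrix()
    d=R0.T@(np.array([x,y,z])-s["tool_pos"])/1000;w=Ro.from_matrix(R0.T@down(yaw)).as_rotvec()
    print("at",np.round(s["tool_pos"],1),"yaw",np.round(np.arctan2(R0[1,0],R0[0,0]),4),"t",s["clock"],"cmd",d.round(4),w.round(4))
E
python3 -c "
from h import *
plan(500,60,420,np.pi/2)"
```

```text
at [ 254.7 -515.5  257.7] yaw 0.4588 t 1.1 cmd [ 0.4749 -0.4073 -0.1623] [-0.     0.    -1.112]
```

>>> arm_command(
  commands="0 0 -0.06 0 0 0;0.475 -0.407 -0.162 0 0 -1.112;0.475 -0.407 -0.162 0 0 -1.112;0.475 -0.407 -0.162 0 0 -1.112;0.475 -0.407 -0.162 0 0 -1.112;0.475 -0.407 -0.162 0 0 -1.112;0.475 -0.407 -0.162 0 0 -1.112;0.475 -0.407 -0.162 0 0 -1.112",
  fingers=0.57,
)

```text
clock: 2.1
tool_pos: [424.6, -116.5, 388.8]
tool_rot: [2.219, 2.222, 0.001]
wrist_force: [0.8, -0.6, -0.0]
gripper_width: 50.4
grip_force: 0.0
```

```bash
python3 -c "
from h import *
plan(500,60,420,np.pi/2)"
```

```text
at [ 424.6 -116.5  388.8] yaw 1.5724 t 2.1 cmd [ 0.1764  0.0757 -0.0312] [0.0011 0.0006 0.0016]
```

>>> arm_command(
  commands="0.176 0.076 -0.031 0 0 0;0.176 0.076 -0.031 0 0 0;0.176 0.076 -0.031 0 0 0;0.176 0.076 -0.031 0 0 0;0.176 0.076 -0.031 0 0 0;0.176 0.076 -0.031 0 0 0",
)

```text
clock: 2.85
tool_pos: [499.9, 56.3, 418.8]
tool_rot: [-2.223, -2.219, 0.001]
wrist_force: [-0.2, 0.8, -0.4]
gripper_width: 50.2
grip_force: 0.0
```

```bash
python3 - <<'E'
from h import *
print(r.observe()["tool_pos"])
f=r.grab_frame("wrist");save(f,"w1");print(-np.array(f["R"]).T@f["t"])
for q in("coaster","canister","cellar","hob_rim"):
    for o in r.mark_of(f,q)[:3]: print(q,round(o["score"],2),np.round(o["at"]),ray(f,o["at"],9 if q=="hob_rim" else 0).round(1))
print(coaster(f))
E
```

```text
[499.86229456  56.28668906 418.76376149]
[500.1371386  131.46773677 546.19498845]
coaster 0.64 [238.  68.] [476.  191.5]
canister 0.91 [209. 224.] [ 409.4 -109. ]
canister 0.88 [152.  96.] [316.5 145.2]
canister 0.79 [216. 161.] [429.   24.1]
cellar 0.62 [312. 161.] [616.3  24.3]
hob_rim 0.86 [274. 281.] [ 547.7 -241.2]
(0.89, ((474.25177001953125, 196.9477996826172), (91.11605834960938, 91.77660369873047), 4.418761730194092))
```

View pics/w1.png

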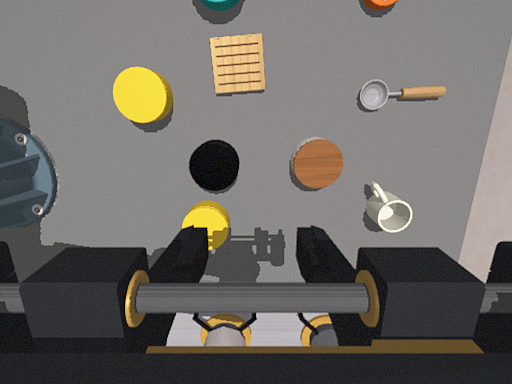

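The wrist view shows the coaster at (238,64), the black canister at (214,165) and the cellar at (317,163). The gap between them is clear, and a yellow look-alike sits at (207,225). I'll refine these with silhouette fits.

```bash
cat > fit.py <<'E'
from h import *
from scipy.optimize import minimize
a=np.linspace(0,2*np.pi,60)
def hull(f,pts):
    p=np.array([proj(f,X) for X in pts]);m=np.zeros((384*4,512*4),np.uint8)
    cv2.fillConvexPoly(m,cv2.convexHull(((p+.5)*4).astype(np.int32)),1);return cv2.resize(m*1.0,(512,384),interpolation=cv2.INTER_AREA)
def cyl(p): return [[p[0]+45*np.cos(t),p[1]+45*np.sin(t),z] for t in a for z in(0,45)]
def sq(p):
    c,s=np.cos(p[2]),np.sin(p[2]);return [[p[0]+45*(c*u-s*v),p[1]+45*(s*u+c*v),z] for u in(-1,1) for v in(-1,1) for z in(0,12)]
def fit(f,q,p0,shape):
    best=None
    for o in r.silhouettes(f,q):
        m=o["mask"].astype(float)
        cost=lambda p:np.abs(hull(f,shape(p))-m).sum()/m.sum()
        if cost(p0)>1.2: continue
        st=[6,6,.1][:len(p0)];S=np.vstack([p0]+[np.array(p0)+st[i]*np.eye(len(p0))[i] for i in range(len(p0))])
        s=minimize(cost,p0,method="Nelder-Mead",options=dict(initial_simplex=S,maxiter=80))
        if best is None or s.fun<best[1]: best=(s.x.round(3),round(s.fun,3))
    return best
E
python3 - <<'E'
from fit import *
for n in("wrist","scene","side"):
    f=r.grab_frame(n)
    for q,p,s in(("canister",[429,24],cyl),("cellar",[617,24],cyl),("coaster",[475,196,.08],sq)): print(n,q,fit(f,q,p,s))
    for o in r.silhouettes(f,"hob_rim")[:1]:
        m=o["mask"];print(o["score"],o["extent"],m.sum())
        cs=max(cv2.findContours(m.astype(np.uint8),0,cv2.CHAIN_APPROX_NONE)[0],key=cv2.contourArea)
        w=np.array([ray(f,p[0],18) for p in cs])
        for x in range(320,800,40):
            k=w[abs(w[:,0]-x)<6]
            if len(k): print(x,k[:,1].max().round(1),end="; ")
        print()
E
```

```text
wrist canister (array([429.487,  23.147]), np.float64(0.044))
wrist cellar (array([617.985,  27.044]), np.float64(0.027))
wrist coaster (array([4.75122e+02, 1.97696e+02, 7.50000e-02]), np.float64(0.023))
0.81 [170.2, 277.0, 337.2, 347.2] 5271
320 -328.5; 360 -312.2; 400 -315.0; 440 -315.0; 480 -315.0; 520 -312.4; 560 -315.1; 600 -312.4; 640 -312.5; 680 -328.8; 
scene canister (array([427.555,  23.439]), np.float64(0.046))
scene cellar (array([617.072,  28.262]), np.float64(0.045))
scene coaster (array([4.73018e+02, 1.97629e+02, 7.90000e-02]), np.float64(0.047))
0.9 [3.7, 161.6, 167.5, 364.6] 23959
320 -243.1; 360 -242.2; 400 -241.7; 440 -243.0; 480 -247.0; 520 -244.7; 560 -245.3; 600 -246.2; 640 -246.8; 680 -245.7; 720 -246.8; 760 -247.1; 
side canister (array([424.111,  26.089]), np.float64(0.055))
side cellar (array([612.166,  30.221]), np.float64(0.07))
side coaster (array([4.71196e+02, 1.99722e+02, 7.40000e-02]), np.float64(0.058))
0.66 [241.1, 116.0, 385.9, 185.0] 5549
320 -215.8; 360 -214.5; 400 -211.5; 440 -210.2; 480 -210.9; 520 -214.0; 560 -214.8; 600 -213.4; 640 -214.2; 680 -217.2; 720 -220.3; 760 -221.2;
```

```bash
python3 -c "
from h import *
plan(408,192.5,110,.076)"
```

```text
at [500.2  57.6 419.1] yaw 1.5709 t 3.9 cmd [ 0.1349 -0.0922  0.3091] [-1.0000e-04  0.0000e+00  1.4949e+00]
```

>>> arm_command(
  commands="0.135 -0.092 0.309 0 0 1.495;0.135 -0.092 0.309 0 0 1.495;0.135 -0.092 0.309 0 0 1.495;0.135 -0.092 0.309 0 0 1.495;0.135 -0.092 0.309 0 0 1.495;0.135 -0.092 0.309 0 0 1.495;0.135 -0.092 0.309 0 0 1.495;0.135 -0.092 0.309 0 0 1.495",
)

```text
clock: 4.9
tool_pos: [407.8, 192.8, 109.5]
tool_rot: [3.139, 0.111, -0.002]
wrist_force: [0.2, -0.1, 0.0]
gripper_width: 50.4
grip_force: 0.0
```

```bash
python3 -c "
from h import *
plan(408,192.5,24,.076)"
```

```text
at [407.8 192.8 109.5] yaw 0.0705 t 4.9 cmd [0.0003 0.0003 0.0855] [ 0.0001  0.0012 -0.0055]
```

>>> arm_command(
  commands="0 0 0.03 0 0 -0.005;0 0 0.06 0 0 -0.005;0 0 0.075 0 0 -0.005;0 0 0.085 0 0 -0.005;0 0 0.085 0 0 -0.005",
)

```text
clock: 5.52
tool_pos: [408.2, 192.6, 25.0]
tool_rot: [3.139, 0.127, -0.001]
wrist_force: [-0.3, 0.8, 0.9]
gripper_width: 50.0
grip_force: 0.0
```

```bash
python3 - <<'E'
from fit import *
plan(523-54,194,24,0.015)
f=r.grab_frame("wrist");save(f,"w2")
print(fit(f,"coaster",[474.5,197.5,.076],sq))
E
```

```text
at [408.2 192.6  25. ] yaw 0.0809 t 5.525 cmd [0.0607 0.0035 0.0009] [0.0001 0.0006 0.0659]
(array([4.75408e+02, 1.97585e+02, 8.40000e-02]), np.float64(0.021))
```

View pics/w2.png

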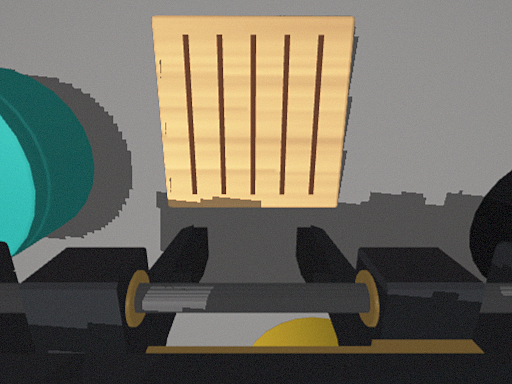

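The wrist view shows the near edge of the coaster at row 207, square to the two fingertips at (200,230) and (305,230). I'll push in +x, turning it slightly.

>>> arm_command(
  commands="0.008 0 0 0 0 0;0.016 0 0 0 0 0;0.024 0.001 0 0 0 0.012;0.031 0.001 0 0 0 0.024;0.038 0.002 0 0 0 0.036;0.045 0.003 0 0 0 0.048;0.052 0.003 0 0 0 0.06;0.058 0.0035 0 0 0 0.066",
)

```text
clock: 6.62
tool_pos: [467.0, 193.8, 25.1]
tool_rot: [3.142, 0.022, 0.001]
wrist_force: [-1.0, 0.2, 1.4]
gripper_width: 50.6
grip_force: 0.5
```

```bash
python3 - <<'E'
from fit import *
plan(523-54,194,24,0.015)
f=r.grab_frame("wrist")
print(fit(f,"coaster",[521,197.5,.02],sq))
f=r.grab_frame("scene")
print(fit(f,"coaster",[521,197.5,.02],sq))
E
```

```text
at [467.  193.8  25.1] yaw 0.0143 t 6.625 cmd [ 0.002  -0.0002  0.0011] [ 0.     -0.0004 -0.0007]
(array([5.22739e+02, 1.94100e+02, 1.70000e-02]), np.float64(0.024))
None
```

>>> arm_command(
  commands="-0.015 0 0 0 0 0;-0.025 0 -0.03 0 0 0;-0.025 0 -0.085 0 0 0;-0.025 0 -0.085 0 0 0",
)

```text
clock: 7.32
tool_pos: [443.2, 194.1, 113.9]
tool_rot: [-3.14, -0.024, -0.012]
wrist_force: [-0.3, -0.3, -0.5]
gripper_width: 49.8
grip_force: 0.0
```

```bash
python3 - <<'E'
from fit import *
f=r.grab_frame("wrist")
print(fit(f,"coaster",[522,194,.02],sq))
plan(522.5,266,110,np.pi/2+.017)
E
```

```text
(array([5.23191e+02, 1.94365e+02, 2.00000e-02]), np.float64(0.021))
at [440.7 193.5 110.3] yaw 0.0151 t 7.425 cmd [ 0.0829 -0.0713  0.0004] [ 6.0000e-04 -8.0000e-04 -1.5727e+00]
```

>>> arm_command(
  commands="0.083 -0.071 0 0 0 -1.573;0.083 -0.071 0 0 0 -1.573;0.083 -0.071 0 0 0 -1.573;0.083 -0.071 0 0 0 -1.573;0.083 -0.071 0 0 0 -1.573;0.083 -0.071 0 0 0 -1.573;0.083 -0.071 0 0 0 -1.573;0.083 -0.071 0 0 0 -1.573",
)

```text
clock: 8.43
tool_pos: [521.4, 265.1, 107.5]
tool_rot: [-2.275, -2.164, 0.006]
wrist_force: [0.2, -0.2, -0.0]
gripper_width: 49.9
grip_force: 0.0
```

>>> arm_command(
  commands="0 0 0 0 0 -1.0;0 0 0 0 0 -1.0",
)

```text
clock: 8.68
tool_pos: [521.4, 265.1, 107.5]
tool_rot: [-1.831, -2.549, 0.005]
wrist_force: [-0.2, -0.3, -0.2]
gripper_width: 50.0
grip_force: 0.0
```

The second call turned the tool too far. That's harmless in free air, and I'll correct it now.

```bash
python3 - <<'E'
from fit import *
plan(522.8,268,110,np.pi/2+.02)
E
```

```text
at [521.4 265.1 107.5] yaw 1.896 t 8.675 cmd [ 0.0022  0.0023 -0.0025] [-0.0044  0.0004  0.3052]
```

>>> arm_command(
  commands="0.002 0.002 -0.002 -0.004 0 0.305;0.002 0.002 -0.002 -0.004 0 0.305;0.002 0.002 -0.002 -0.004 0 0.305;0.002 0.002 -0.002 -0.004 0 0.305",
)

```text
clock: 9.18
tool_pos: [523.6, 267.9, 110.8]
tool_rot: [2.202, 2.239, 0.002]
wrist_force: [-0.5, 0.0, -0.3]
gripper_width: 50.1
grip_force: 0.0
```

```bash
python3 - <<'E'
from fit import *
plan(522.8,268,25,np.pi/2+.02)
f=r.grab_frame("wrist")
print(fit(f,"coaster",[523,194,.02],sq))
E
```

```text
at [523.6 267.9 110.8] yaw 1.5871 t 9.175 cmd [ 0.0001 -0.001   0.0858] [ 0.0017 -0.     -0.0037]
(array([5.23245e+02, 1.94131e+02, 1.60000e-02]), np.float64(0.615))
```

>>> arm_command(
  commands="0 -0.001 0.03 0 0 -0.003;0 -0.001 0.06 0 0 -0.003;0 -0.001 0.076 0 0 -0.003;0 -0.001 0.085 0 0 -0.003;0 -0.001 0.085 0 0 -0.003",
)

```text
clock: 9.9
tool_pos: [523.9, 268.2, 27.0]
tool_rot: [2.201, 2.239, 0.005]
wrist_force: [-0.3, -0.9, -0.7]
gripper_width: 50.2
grip_force: 0.0
```

```bash
python3 - <<'E'
from fit import *
plan(523.3,170,25,np.pi/2+.02)
E
```

```text
at [523.9 268.2  27. ] yaw 1.5879 t 9.9 cmd [-0.0981 -0.0023  0.0019] [ 0.0036 -0.0005 -0.0029]
```

>>> arm_command(
  commands="-0.012 0 0.003 0.003 0 0;-0.024 0 0.003 0.003 0 0;-0.036 0 0.003 0.003 0 0;-0.048 0 0.003 0.003 0 0;-0.06 -0.0005 0.003 0.003 0 0;-0.072 -0.0007 0.003 0.003 0 0;-0.084 -0.001 0.003 0.003 0 0;-0.096 -0.0013 0.003 0.003 0 0",
)

```text
clock: 10.9
tool_pos: [524.1, 171.4, 24.0]
tool_rot: [2.202, 2.24, 0.002]
wrist_force: [-0.6, 2.0, 2.2]
gripper_width: 50.2
grip_force: 1.0
```

```bash
python3 - <<'E'
from fit import *
s=r.observe();print(s["tool_pos"],s["wrist_force"])
f=r.grab_frame("wrist");save(f,"w3")
for q,p,h in(("canister",[429,24],cyl),("cellar",[617,26],cyl),("coaster",[523,118,.02],sq)): print(q,fit(f,q,p,h))
E
```

```text
[524.14232644 171.41288693  24.0443004 ] [-0.57532332  2.03329063  2.16906834]
canister None
cellar (array([626.,  14.]), np.float64(1.0))
coaster None
```

View pics/w3.png

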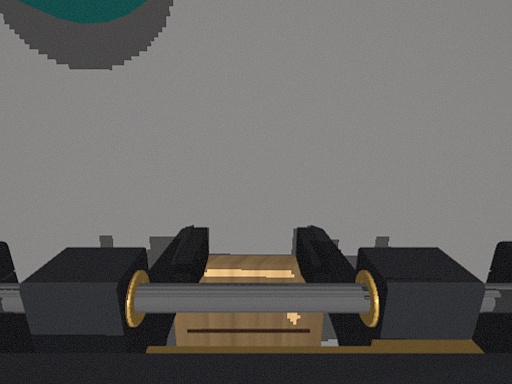

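The wrist camera looks away from the coaster here, and only its edge shows between the fingers at row 255. I'll check with the fixed cameras.

```bash
python3 - <<'E'
from fit import *
for n in("scene","side"):
    f=r.grab_frame(n);save(f,n+"1")
    for q,p,h in(("canister",[429,24],cyl),("cellar",[617,26],cyl),("coaster",[523,116,.02],sq)): print(n,q,fit(f,q,p,h))
    if n=="scene": a=f["pixels"]
b=np.vstack([cv2.resize(x[90:260,170:370],None,fx=1.75*2,fy=1.75) if 0 else cv2.resize(x[120:260,180:360],(720,560)[:2])[::2,::2] for x in(a,f["pixels"])])
cv2.imwrite("pics/c1.png",b[...,::-1])
E
```

```text
scene canister (array([427.54 ,  22.629]), np.float64(0.049))
scene cellar (array([616.799,  27.634]), np.float64(0.044))
scene coaster (array([5.20507e+02, 1.14077e+02, 3.20000e-02]), np.float64(0.044))
side canister (array([424.675,  25.764]), np.float64(0.058))
side cellar None
side coaster None
```

View pics/c1.png

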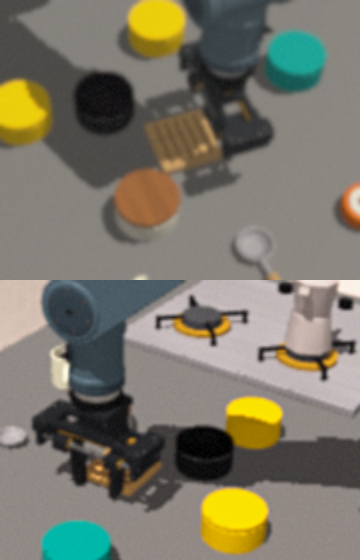

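The top half (scene view) shows the coaster squarely aimed between the black canister and the cellar. Its centre is about on the gap axis, so I'll push straight ahead.

>>> arm_command(
  commands="-0.008 0 0 0 0 0;-0.016 0 0 0 0 0;-0.024 0 0 0 0 0;-0.032 0 0 0 0 0;-0.04 0 0 0 0 0;-0.048 0 0 0 0 0;-0.055 0 0 0 0 0;-0.06 0 0 0 0 0",
)

```text
clock: 12.5
tool_pos: [525.3, 111.8, 24.1]
tool_rot: [2.203, 2.24, 0.002]
wrist_force: [0.6, 0.5, 0.7]
gripper_width: 50.9
grip_force: 0.5
```

```bash
python3 - <<'E'
from fit import *
plan(524.5,60,24,np.pi/2+.02)
f=r.grab_frame("scene")
for q,p,h in(("canister",[429,24],cyl),("cellar",[617,26],cyl),("coaster",[522,55,.02],sq)): print(q,fit(f,q,p,h))
E
```

```text
at [525.3 111.8  24.1] yaw 1.5876 t 12.5 cmd [-0.0517 -0.0017  0.    ] [ 0.001  -0.0007 -0.0032]
canister (array([427.038,  23.861]), np.float64(0.039))
cellar (array([617.084,  28.171]), np.float64(0.046))
coaster (array([ 5.20824e+02,  5.56930e+01, -1.10000e-02]), np.float64(0.211))
```

>>> arm_command(
  commands="-0.008 0 0 0 0 0;-0.016 0 0 0 0 0;-0.024 -0.0003 0 0 0 0;-0.032 -0.0006 0 0 0 0;-0.04 -0.001 0 0 0 0;-0.048 -0.001 0 0 0 0;-0.056 -0.001 0 0 0 0;-0.062 -0.001 0 0 0 0",
  fingers=0.5,
)

```text
clock: 13.7
tool_pos: [525.3, 49.6, 24.0]
tool_rot: [2.203, 2.24, 0.002]
wrist_force: [0.1, 0.3, -0.8]
gripper_width: 44.1
grip_force: 0.3
```

```bash
python3 - <<'E'
from fit import *
plan(524.5,0,24,np.pi/2+.02)
f=r.grab_frame("scene")
print(fit(f,"coaster",[523,-6,.02],sq))
b=[cv2.resize(f["pixels"][120:260,130:310],(540,420))]
cv2.imwrite("pics/c2.png",b[0][...,::-1])
E
```

```text
at [525.3  49.6  24. ] yaw 1.5876 t 13.7 cmd [-0.0496 -0.0016 -0.    ] [ 0.001  -0.0006 -0.0032]
(array([ 5.22128e+02, -7.77900e+00,  1.40000e-02]), np.float64(0.254))
```

View pics/c2.png

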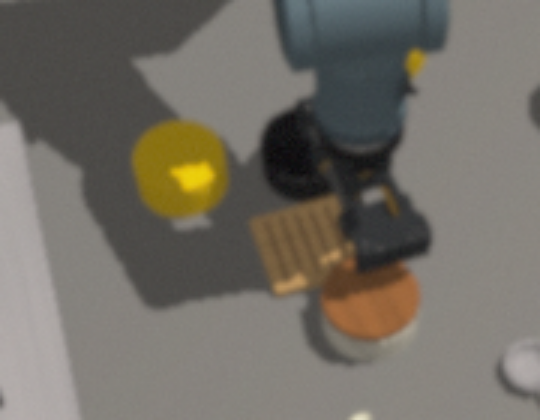

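The coaster is passing between the jars: its left part is at (300,245) in the crop, clear of both, and the force is low. I'll carry on.

>>> arm_command(
  commands="-0.012 0 0 0 0 0;-0.024 0 0 0 0 0;-0.036 -0.0005 0 0 0 0;-0.048 -0.001 0 0 0 0;-0.06 -0.001 0 0 0 0;-0.072 -0.001 0 0 0 0;-0.084 -0.001 0 0 0 0;-0.095 -0.001 0 0 0 0",
)

```text
clock: 14.8
tool_pos: [526.0, -45.6, 24.0]
tool_rot: [2.202, 2.24, 0.002]
wrist_force: [0.4, 2.4, 1.2]
gripper_width: 43.6
grip_force: 1.0
```

```bash
python3 - <<'E'
from fit import *
plan(524.5,-110,24,np.pi/2-.01)
for n in("scene","side"):
    f=r.grab_frame(n)
    print(fit(f,"coaster",[525,-102,.02],sq))
    g=cv2.cvtColor(f["pixels"],cv2.COLOR_RGB2GRAY).astype(float)
    # rim: brightness step of hob top edge along world y at z=18
    P=[]
    ys=np.arange(-275,-205,.5)
    for x in range(360,770,15):
        q=np.array([proj(f,[x,y,18]) for y in ys],np.float32)
        v=cv2.remap(g.astype(np.float32),q[:,0][None],q[:,1][None],1)[0];v=cv2.GaussianBlur(v[None],(0,0),4)[0]
        d=np.gradient(v);i=np.argmin(d);P.append((x,ys[i],d[i]))
    P=np.array(P);k=P[P[:,2]<-1]
    for _ in range(4):
        c=np.polyfit(k[:,0],k[:,1],1);e=np.abs(k[:,1]-np.polyval(c,k[:,0]));k=k[e<max(2,1.5*np.median(e))]
    print(n,c,np.polyval(c,525),len(k),e.max())
E
```

```text
at [526.  -45.6  24. ] yaw 1.5877 t 14.8 cmd [-0.0644 -0.0025 -0.0001] [ 0.001  -0.0007  0.0269]
(array([ 5.22592e+02, -1.05083e+02,  3.80000e-02]), np.float64(0.231))
scene [ 6.38813781e-02 -2.92820454e+02] -259.2827300479721 13 2.2005233318796513
None
side [ 7.02551405e-02 -2.88432393e+02] -251.54844439659817 10 1.8486920012918517
```

```bash
python3 - <<'E'
from fit import *
f=r.grab_frame("scene")
for px in((138,165),(163,313)): print(ray(f,px,18),ray(f,px,0))
im=cv2.resize(f["pixels"][155:325,110:290],(720,680),interpolation=cv2.INTER_CUBIC)
for z,c in((18,(255,0,0)),):
    for x in range(320,780,40):
        p=(proj(f,[x,-244,z])-[110,155])*4;cv2.circle(im,tuple(int(v) for v in p),2,c,-1)
cv2.imwrite("pics/c3.png",cv2.resize(im,(635,600))[...,::-1])
E
```

```text
[ 313.30183458 -239.54140555] [ 297.57428996 -240.93194182]
[ 790.01587595 -259.3439484 ] [ 782.84717368 -261.09001613]
```

View pics/c3.png

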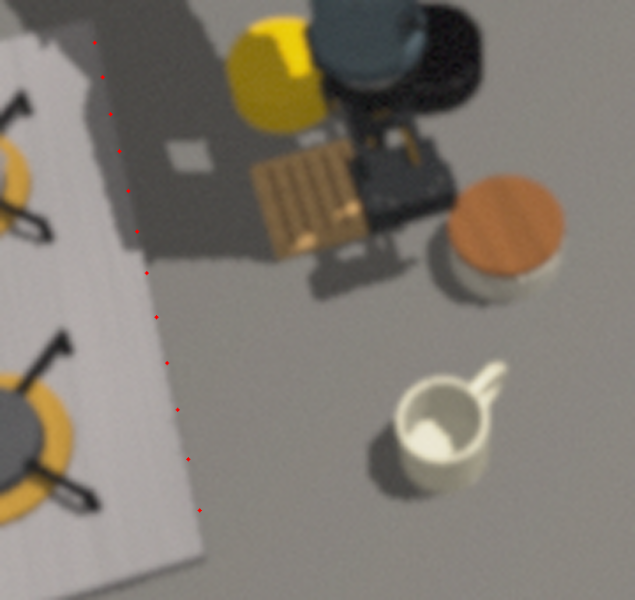

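The overlay at y=-244 follows the rim, with a small gap at the bottom, so the slope is about -0.01 rad. The coaster is clear of the jars at (315,195). I'll push on with a slight turn.

>>> arm_command(
  commands="-0.01 0 0 0 0 0.004;-0.02 -0.0004 0 0 0 0.008;-0.03 -0.0008 0 0 0 0.012;-0.041 -0.001 0 0 0 0.016;-0.052 -0.001 0 0 0 0.02;-0.062 -0.002 0 0 0 0.024;-0.072 -0.002 0 0 0 0.028;-0.08 -0.002 0 0 0 0.028",
)

```text
clock: 16.05
tool_pos: [525.3, -125.5, 23.9]
tool_rot: [2.234, 2.209, 0.002]
wrist_force: [0.4, 0.6, 0.2]
gripper_width: 44.1
grip_force: 0.7
```

```bash
python3 - <<'E'
from fit import *
plan(524.5,-140,24,np.pi/2-.01)
f=r.grab_frame("scene");print(fit(f,"coaster",[525,-182,.0],sq))
E
```

```text
at [ 525.3 -125.5   23.9] yaw 1.5594 t 16.05 cmd [-0.0145 -0.0006 -0.0001] [ 0.0009 -0.0007 -0.0013]
(array([ 5.21404e+02, -1.84614e+02,  1.60000e-02]), np.float64(0.349))
```

Next I'll back off 8 mm, close the fingers and press centrally in small steps, so the coaster squares itself against the rim.

>>> arm_command(
  commands="0.008 0 0 0 0 0;0.008 0.002 0 0 0 0;0.008 0.002 0 0 0 0;0.008 0.002 0 0 0 0;0.008 0.002 0 0 0 0;0.008 0.002 0 0 0 0",
  fingers=0,
  newtons=10,
)

```text
clock: 16.9
tool_pos: [527.3, -116.9, 23.9]
tool_rot: [2.234, 2.209, 0.002]
wrist_force: [0.2, -0.1, -0.2]
gripper_width: 0.2
grip_force: 0.0
```

>>> arm_command(
  commands="-0.004 0 0 0 0 0;-0.008 0 0 0 0 0;-0.011 0 0 0 0 0;-0.014 0 0 0 0 0;-0.016 0 0 0 0 0;-0.018 0 0 0 0 0",
)

```text
clock: 17.65
tool_pos: [527.1, -134.9, 23.9]
tool_rot: [2.234, 2.209, 0.002]
wrist_force: [0.1, 2.7, 1.2]
gripper_width: 0.7
grip_force: 0.8
```

>>> arm_command(
  commands="-0.001 0 0 0 0 0;-0.002 0 0 0 0 0;-0.003 0 0 0 0 0;-0.004 0 0 0 0 0",
)

```text
clock: 18.15
tool_pos: [527.1, -138.9, 23.9]
tool_rot: [2.233, 2.209, 0.002]
wrist_force: [0.5, 2.4, 0.7]
gripper_width: 0.4
grip_force: 0.9
```

>>> arm_command(
  commands="-0.001 0 0 0 0 0;-0.002 0 0 0 0 0;-0.003 0 0 0 0 0;-0.003 0 0 0 0 0",
)

```text
clock: 18.65
tool_pos: [527.1, -142.0, 23.9]
tool_rot: [2.233, 2.209, 0.002]
wrist_force: [-1.2, -0.4, 1.2]
gripper_width: -0.1
grip_force: 0.5
```

>>> arm_command(
  commands="-0.001 0 0 0 0 0;-0.002 0 0 0 0 0;-0.003 0 0 0 0 0;-0.003 0 0 0 0 0",
)

```text
clock: 19.15
tool_pos: [527.0, -145.1, 23.8]
tool_rot: [2.234, 2.209, 0.002]
wrist_force: [0.4, 0.8, 0.6]
gripper_width: 0.4
grip_force: 0.4
```

>>> arm_command(
  commands="-0.001 0 0 0 0 0;-0.002 0 0 0 0 0;-0.002 0 0 0 0 0",
)

```text
clock: 19.52
tool_pos: [526.9, -145.6, 23.8]
tool_rot: [-2.233, -2.208, -0.003]
wrist_force: [-0.1, 7.9, 3.6]
gripper_width: 0.7
grip_force: 3.7
```

>>> arm_command(
  commands="-0.001 0 0 0 0 0;-0.002 0 0 0 0 0;-0.002 0 0 0 0 0",
)

```text
clock: 19.9
tool_pos: [526.8, -145.8, 23.8]
tool_rot: [-2.231, -2.206, -0.006]
wrist_force: [1.1, 15.2, 6.0]
gripper_width: 0.6
grip_force: 7.6
```

>>> arm_command(
  commands="0.003 0 0 0 0 0;0.02 0 0 0 0 0;0.04 0 -0.01 0 0 0;0.04 0 -0.06 0 0 0;0.04 0 -0.12 0 0 0;-0.02 0 -0.18 0 0 0;-0.08 0 -0.24 0 0 0;-0.13 0 -0.28 0 0 0",
)

```text
clock: 20.9
tool_pos: [525.8, -244.2, 276.0]
tool_rot: [2.231, 2.209, 0.002]
wrist_force: [0.9, -0.2, -0.5]
gripper_width: 0.3
grip_force: 0.0
```

```bash
python3 - <<'E'
from fit import *
plan(525,-290,340,np.pi/2-.01)
E
```

```text
at [ 525.8 -244.2  276. ] yaw 1.5611 t 20.9 cmd [-0.0458 -0.0002 -0.064 ] [0.0022 0.0003 0.0003]
```

>>> arm_command(
  commands="-0.02 0 -0.06 0 0 0;-0.045 0 -0.064 0 0 0;-0.045 0 -0.064 0 0 0;-0.045 0 -0.064 0 0 0",
)

```text
clock: 21.4
tool_pos: [524.7, -287.9, 335.5]
tool_rot: [-2.231, -2.207, -0.002]
wrist_force: [0.3, -0.3, -0.2]
gripper_width: 0.6
grip_force: 0.0
```

```bash
python3 - <<'E'
from fit import *
f=r.grab_frame("wrist");print(fit(f,"coaster",[524,-200,-.01],sq))
cv2.imwrite("pics/w4.png",cv2.resize(f["pixels"],(768,576))[...,::-1])
E
```

```text
(array([ 5.22629e+02, -2.00496e+02, -1.20000e-02]), np.float64(0.018))
```

View pics/w4.png

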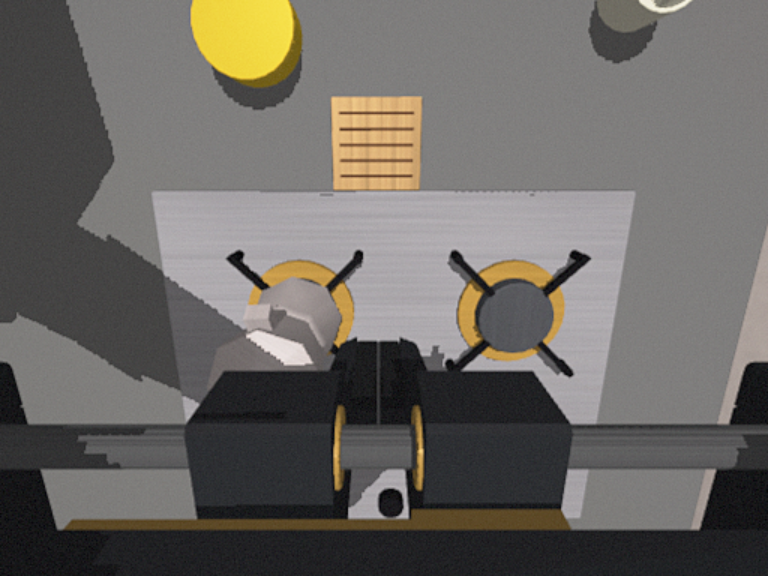

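The coaster's side lies flush along the rim, from (333,190) to (420,190). The robot is clear and the moka pot is untouched.

```bash
python3 -c "
from station import r
print(r.close_job())"
```

```text
the job is handed in; nothing more can be done
None
```

The coaster was pushed through the gap without touching either jar, as far as the force readings and pictures show, and now lies flat against the hob rim; the job was handed in at about 21 s on the clock.

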